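# Push a worn sleeve out of a cart caster wheel

## Robot

A 6-joint arm with a two-finger parallel gripper is mounted at the origin on the work surface. World frame = base frame: x ahead of the robot, y to its left, z up, the work surface at z = 0. Lengths are in m, angles in rad, forces in N, time in s.
With the tool pointing down it reaches from about 0.35 to 0.85 m from the base axis. Payload 8.1 kg.
Tool frame: the origin (TCP) lies between the finger pads; the fingertips stand tips_ahead ahead of it and the grasp point (between the pads) lies 8 mm behind it (tips_ahead is the distance from the TCP to the fingertips, in m); z points along the fingers, x is the direction in which the jaws open and shut, and the axes are right-handed (so a half turn about z gives the same grasp; the last joint's range is limited). The gripper opens to 93 mm and grips with 3 to 60 N. Pads are 15 mm wide; open, the fingers measure 128 mm over their backs; the gripper's body (75 mm by 188 mm) begins 65 mm behind the grasp point.
Start: joints at [1.22, 0.13, 1.488, -0, 1.523, -0.085], TCP at [0.158, 0.579, 0.23] pointing down, gripper open.
Joint ranges: [-2.96, 2.96], [-0.89, 2.26], [0.02, 2.5], [-1.34, 4.48], [0, 2.73], [-2.66, 2.66]. Speed limits (rad/s): [2.39, 2.39, 2.79, 3.14, 3.14, 3.14].

## Interface

Orientations are given as a rotation vector (axis times angle).
In Python, from plant import * gives the robot as it stands.
- The arm moves only by the tool play_rows, never from a script. Its argument "increments" is a list that holds one entry, the list of rows, each a list of 4 numbers: the shift along the tool's x, y, z in cm, then the turn about the tool's z in rad. A call has 1 to 5 rows; each row is the pose to reach, as a shift and turn from the pose measured when the call began, along the tool's axes at that moment; what a row does not reach only later rows make up. A row lasts 1/10 s, in which the tool goes at most 50 mm and 8.59 degrees, less where a joint would pass 70% of its speed; a pose out of reach is approached as far as the arm can. A call with a gripper value outside its range is refused whole. "jaw" is the finger opening in cm, from 0 to 9.3, set as the call begins (left out, the last holds). The fingers move at their own pace and stop on an object; "squeeze" is the grip in N (left out, the last holds). Time passes only in rows, so rows that repeat a pose let the fingers close. It gives the time, the measured TCP pose, the force and the opening at its end, in the units of the state.
- read_state(): the state, without advancing time (a new reading comes with each control period).
- read_camera(name): name is "scene" or "top"; returns (picture, depth): 384x512x3 uint8, blue, green, red; 384x512 float32, m along the optical axis (not along the pixel's ray), 0 where there is no reading.
- camera_params(name): a dict with "K" (3x3 intrinsics, pixels), "k1" (the pictures are not rectified: a ray, as slopes to the right and down, at radius r is drawn at 1 + k1 r^2 times it, then the intrinsics apply), "eye" and "orientation" of the camera in the world. Camera axes: x right, y up, looking along -z (the intrinsics and any distortion apply to the point x, -y, -z); pixel columns grow to the right and rows downward; lengths in m; the calibration is good to about 2 mm. A picture is of the moment at which its call begins. camera_params takes no time and is no camera call.
- close_job(): hands the job in, once; it reports no verdict.
The state is a dict: "t": time; "q": joint angles; "dq": joint speeds; "joint_torque": joint torques, N m; "tool_pos": TCP position; "orientation": TCP orientation; "force": force on the tool from outside, world axes, zero at the start; "wrist_torque": the same for the moment, N m; "opening": finger opening in m.
Only numpy, scipy, OpenCV 4.12 (cv2) and the standard library are available. Lean on these libraries where they do the work, as an engineer would, in place of code of your own. Each camera call takes 0.05 s, during which the arm holds its last target.

## Task

Push the worn black sleeve down out of the caster wheel on the wooden stand with the thin, brass-handled drift, so that it drops into the tin underneath: feel your way into the bore and use gentle hand pressure only, never bearing hard on the brittle old hub. Then draw the drift out, leaving the wheel lying in its pocket, and hang the drift upright in its hole in the hardwood block again. Leave the thick drift, the new white sleeve and the rest of what lies on the cart (jar, mallet, tongs, tote, tub of washers) where it is.

Things in the scene. Friction and masses are not known exactly. Their poses are not given: they have to be found in the camera images.
- stand: Wooden press-out stand, fixed. Origin: centre of its underside, on the cart top; z up, x along its rails. Base board 190 x 150 x 12 mm; two rails 170 long, 38 wide, 64 high, 52 mm apart, tops 76 mm above the origin. The wheel lies on them; its old hub is brittle: the stand carries 3 to 4 N of wheel and must never feel over 20 N, so press with at most about 15 N.
- pocket (a point): Middle of the stand's pocket, level with the rail tops (76 mm): square, 117 mm wide, of laths 14 mm high. In it lies, loose and flat, the caster wheel: black tyre 100 mm across, 34 mm high, 0.3 kg. It was laid in by hand and its pose is NOT measured: its axis stands 3 to 7.5 mm off this point, in any direction.
- hub_face (a point): 40 mm above the pocket: height of the top face of the wheel's yellow hub, 40 mm across (fixed to the stand; the real hub is 3 to 7.5 mm off sideways). The upright bore is 17 mm, right through; its mouth is a 45 degree cone, 30 mm across at the top face, 17 mm across 6.5 mm lower. The thin drift goes down the bore if it is less than 1.5 mm off the bore's axis.
- sleeve_top (a point): 25 mm above the pocket: mean height of the worn sleeve's top in the bore (it varies by 2 mm either way; x, y unknown like the hub's). Black plastic sleeve, 16 mm outside, 20 mm long, 30 g. The hub grips it with 5 to 10 N until its top is some 2 mm above the pocket's level; then it drops. The drift's nose must follow to about that level.
- drift: Thin drift, loose, upright in one hole of the block; 0.24 kg. Origin: centre of the nose's flat end; z up the axis. Steel shank 14 mm thick, 62 mm long, nose bevelled 1.5 mm at 45 degrees; collar 34 mm across from 62 to 66 mm; round brass handle 25 mm thick from 66 to 126 mm. Hanging, its nose is 8 mm above the block's underside. Off-centre in the cone it sticks and is pushed towards the axis.
- tin: Shallow open steel tin fixed on the stand's base between the rails, under the wheel, 130 x 48 mm, 14 mm high, 2 mm sheet. Origin: centre of its underside; same axes as the stand. It catches the sleeve.
- block: Dark hardwood block, fixed to the cart top, 60 x 150 x 70 mm, with two upright through holes 24 mm across, 40 mm either side of its middle along its y axis. Origin: centre of its underside; z up. The thin and the thick drift hang in the holes by their collars, in either order.
- thick_drift: The thick drift, loose, in the other hole of the block: shank 20 mm in diameter (too thick for the bore), the same collar, aluminium handle 30 mm in diameter, 126 mm long. Origin: centre of its nose end. To be left alone.
Not all that is in view belongs to the job. Several things look just like the stand: the one meant starts farthest to the robot's right.

How it is judged:
By the outcome, as a careful person would: the job done as asked, in the order asked, and still so for the second after the job is handed in, with the robot touching nothing.
It also fails if it takes over 72 s, if anything falls off the work surface, if the arm or the gripper's body presses on something with over 40 N, if the wrist force passes 120 N, or if a joint passes its speed limit or range.

## Working session

There is one attempt and no reset: what is moved stays moved. The work goes in short steps, Python scripts to look and compute and a tool call to move; the robot and the scene stay as the last step left them, time stands still between calls to the robot, and variables do not carry over. Pictures are saved under pics/ and viewed, and the job is handed in when it is done.

Besides the shell and the picture viewer there is one more tool, called after ">>>" by a JSON object that holds its "name" and its "arguments", one argument or row to a line. play_rows: Moves the arm, as the interface text tells. Its arguments: {"type":"object","properties":{"increments":{"type":"array"},"jaw":{"type":"number"},"squeeze":{"type":"number"}},"required":["increments"]}

```bash
ls; mkdir -p pics; python3 - <<'E'
from plant import *
import cv2,numpy as np
print(read_state())
for n in("scene","top"):
    p,d=read_camera(n); cv2.imwrite(f"pics/{n}0.png",p); np.save(f"{n}0.npy",d); print(n,camera_params(n))
E
```

```text
pics
{'t': 0.0, 'q': array([ 1.21957950e+00,  1.31175362e-01,  1.48927504e+00,  2.64834332e-05,
        1.52301791e+00, -8.53928712e-02]), 'dq': array([-0.00039256, -0.0021085 ,  0.00097329,  0.00019993,  0.00062488,
       -0.0004673 ]), 'joint_torque': array([ 3.19805906e-03, -5.59861171e+01, -4.91757166e+01,  7.68721453e-02,
        3.62019183e-02, -1.84240221e-04]), 'tool_pos': array([0.1573951 , 0.57841012, 0.2285813 ]), 'orientation': array([ 2.49545401,  1.90686073, -0.00250661]), 'force': array([ 0.52245096, -1.10638221, -0.09029438]), 'wrist_torque': array([ 0.08275744,  0.05316541, -0.04265653]), 'opening': 0.0927049315596202}
scene {'K': array([[354.06385391,   0.        , 248.9671243 ],
       [  0.        , 354.06385391, 188.02634397],
       [  0.        ,   0.        ,   1.        ]]), 'k1': 0.010432194024767633, 'eye': array([ 1.07859547, -0.32530933,  0.75737496]), 'orientation': array([0.77669971, 0.43772092, 0.93771139])}
top {'K': array([[378.87151847,   0.        , 260.5284087 ],
       [  0.        , 378.87151847, 194.58853626],
       [  0.        ,   0.        ,   1.        ]]), 'k1': 0.0381453663565431, 'eye': array([0.32927266, 0.07968568, 1.2192108 ]), 'orientation': array([ 0.06901074, -0.05761695, -1.59270422])}
```

View pics/scene0.png

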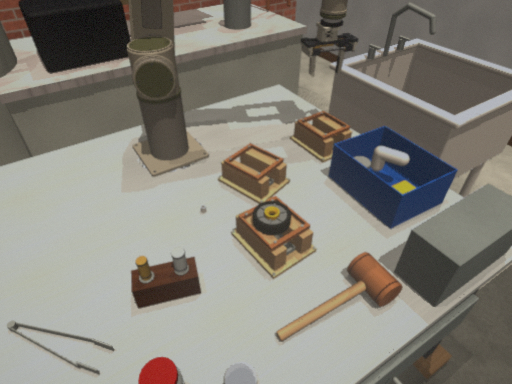

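View pics/top0.png

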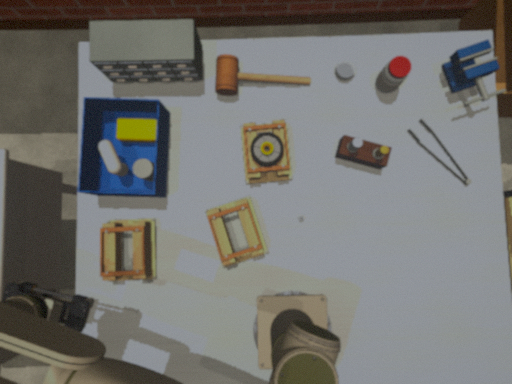

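Three stand-like objects appear in the top view: A at (267,150) with the wheel, B at (237,230) and C at (127,248), both empty. Image right is the robot's right, so A is farthest right and also holds the wheel. In the block, the brass handle is at (385,151) and the aluminium one at (357,144). I'll confirm both with an enlarged crop and measure.

```bash
cat > h.py <<'E'
from plant import *
import cv2,numpy as np
from scipy.spatial.transform import Rotation as R
def Pm(n):
    c=camera_params(n); return c,R.from_rotvec(c["orientation"]).as_matrix()
def ray(n,uv):
    c,M=Pm(n);K=c["K"]
    uv=np.atleast_2d(np.float64(uv)).reshape(-1,1,2)
    x=cv2.undistortPoints(uv,K,np.array([c["k1"],0,0,0.]))[:,0]
    d=np.c_[x[:,0],-x[:,1],-np.ones(len(x))]
    return c["eye"],d@M.T
def cloud(n,D):
    h,w=D.shape; v,u=np.mgrid[:h,:w]
    e,d=ray(n,np.c_[u.ravel(),v.ravel()])
    P=e+d*D.reshape(-1,1); P[D.ravel()==0]=np.nan
    return P.reshape(h,w,3)
def at_z(n,uv,z):
    e,d=ray(n,uv); return e+d*((z-e[2])/d[:,2])[:,None]
def proj(n,X):
    c,M=Pm(n);X=np.atleast_2d(X)
    p=(X-c["eye"])@M; x=np.c_[p[:,0]/-p[:,2],-p[:,1]/-p[:,2]]
    r=(x**2).sum(1); x=x*(1+c["k1"]*r)[:,None]; K=c["K"]
    return x*[K[0,0],K[1,1]]+K[:2,2]
E
python3 - <<'E'
from h import *
for n,b in(("top",(235,110,400,190)),("scene",(125,190,325,310))):
    p=cv2.imread(f"pics/{n}0.png");D=np.load(f"{n}0.npy");P=cloud(n,D)
    x0,y0,x1,y1=b; cv2.imwrite(f"pics/{n}_crop.png",cv2.resize(p[y0:y1,x0:x1],None,fx=4 if n=="scene" else 4.8,fy=4 if n=="scene" else 4.8,interpolation=cv2.INTER_CUBIC))
    pts=[(267,150),(258,145),(280,150),(385,151),(357,144),(350,152),(372,160),(330,200)] if n=="top" else [(272,212),(143,263),(179,252),(160,270),(165,290),(255,219),(230,300)]
    for q in pts: print(n,q,P[q[1],q[0]].round(4))
E
```

```text
top (267, 150) [0.5699 0.0632 0.0142]
top (258, 145) [0.5669 0.0909 0.1079]
top (280, 150) [0.5502 0.026  0.1083]
top (385, 151) [ 0.5341 -0.2742  0.1352]
top (357, 144) [ 0.5573 -0.1959  0.1323]
top (350, 152) [ 0.5459 -0.1891  0.0714]
top (372, 160) [ 0.5198 -0.2551  0.0697]
top (330, 200) [ 0.4051 -0.1359 -0.0021]
scene (272, 212) [0.551  0.0731 0.1026]
scene (143, 263) [ 0.5504 -0.2702  0.1314]
scene (179, 252) [ 0.5653 -0.1922  0.1319]
scene (160, 270) [ 0.5382 -0.238   0.0682]
scene (165, 290) [ 0.5785 -0.2461  0.0443]
scene (255, 219) [0.5519 0.0194 0.1073]
scene (230, 300) [ 0.6566 -0.1201 -0.0017]
```

View pics/top_crop.png

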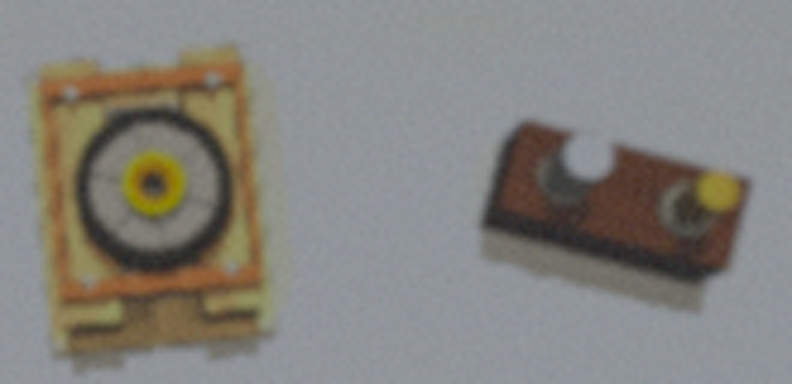

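View pics/scene_crop.png

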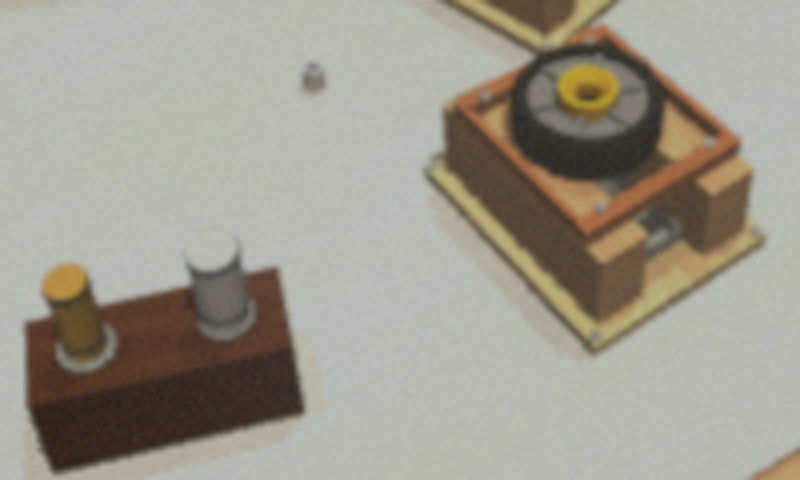

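The crops confirm it: the brass-handled drift with the thinner handle is the right-hand one, at top (385,151). The stand with the wheel is at (267,150). Next I fit circles in both views.

```bash
cat >> h.py <<'E'
from scipy.optimize import minimize
def hullmask(n,xy,circs,sc=4,shape=(384,512),box=None):
    # circs list of (r,z); returns antialiased-ish coverage mask
    a=np.linspace(0,2*np.pi,60,endpoint=False)
    X=np.vstack([np.c_[xy[0]+r*np.cos(a),xy[1]+r*np.sin(a),np.full(60,z)] for r,z in circs])
    uv=proj(n,X)
    hull=cv2.convexHull(np.float32(uv))
    x0,y0,x1,y1=box
    m=np.zeros(((y1-y0)*8,(x1-x0)*8),np.uint8)
    cv2.fillPoly(m,[np.round(((hull-[x0-.5,y0-.5])*8-.5)).astype(np.int32)],255)
    return cv2.resize(m,(x1-x0,y1-y0),interpolation=cv2.INTER_AREA)/255.
def fit(n,mask,xy0,circs,box):
    x0,y0,x1,y1=box; t=mask[y0:y1,x0:x1].astype(float)
    f=lambda p:((hullmask(n,p,circs,box=box)-t)**2).sum()
    r=minimize(f,xy0,method="Nelder-Mead",options=dict(initial_simplex=[xy0,np.add(xy0,[.006,0]),np.add(xy0,[0,.006])],xatol=1e-4,fatol=.01))
    return r.x,r.fun,t.sum()
E
python3 - <<'E'
from h import *
for n,bh,bd in(("top",(250,130,285,170),(372,135,398,165)),("scene",(255,195,290,230),(130,248,160,290))):
    p=cv2.imread(f"pics/{n}0.png"); H=cv2.cvtColor(p,cv2.COLOR_BGR2HSV)
    m=((H[...,0]>8)&(H[...,0]<36)&(H[...,1]>110)).astype(np.uint8)
    x0,y0,x1,y1=bh; mm=np.zeros_like(m); mm[y0:y1,x0:x1]=m[y0:y1,x0:x1]
    k,l,s,c=cv2.connectedComponentsWithStats(mm); i=1+np.argmax(s[1:,4]); mm=(l==i).astype(np.uint8)
    cs,_=cv2.findContours(mm,cv2.RETR_EXTERNAL,2); full=cv2.drawContours(np.zeros_like(m),cs,-1,1,-1)
    print(n,"hub",s[i],fit(n,full,[.558,.06],[(.02,.116),(.02,.110)],bh))
    # tyre: dark or wheel grey vs orange/wood: low saturation
    x0,y0,x1,y1=bd; mm=np.zeros_like(m); mm[y0:y1,x0:x1]=((H[...,0]>12)&(H[...,0]<36)&(H[...,1]>110)&(H[...,2]>90))[y0:y1,x0:x1]
    k,l,s,c=cv2.connectedComponentsWithStats(mm); i=1+np.argmax(s[1:,4]); mm=(l==i).astype(np.uint8)
    print(n,"drift",s[i])
    print('\n'.join(''.join('#' if v else '.' for v in r) for r in mm[y0:y1,x0:x1]))
    print('\n'.join(''.join('#' if v else '.' for v in r) for r in full[bh[1]:bh[3],bh[0]:bh[2]]))
E
```

```text
top hub [261 142  13  13 125] (array([0.55626101, 0.06532567]), np.float64(6.752372164552096), np.float64(137.0))
top drift [380 146  10   8  64]
..........................
..........................
..........................
..........................
..........................
..........................
..........................
..........................
..........................
..........................
..........................
........####..............
........########..........
........##########........
........##########........
........#########.........
........#########.........
.........########.........
..........######..........
..........................
..........................
..........................
..........................
..........................
..........................
..........................
..........................
..........................
..........................
..........................
...................................
...................................
...................................
...................................

[... 3307 characters left out ...]
######..........
.........################..........
.........################..........
.........################..........
..........##############...........
..........##############...........
...........#############...........
...........###########.............
.............#########.............
.................###...............
...................................
...................................
...................................
...................................
...................................
...................................
...................................
...................................
...................................
...................................
```

```bash
python3 - <<'E'
from h import *
for n,bd in(("top",(372,135,398,165)),("scene",(130,248,160,290))):
    p=cv2.imread(f"pics/{n}0.png"); H=cv2.cvtColor(p,cv2.COLOR_BGR2HSV)
    x0,y0,x1,y1=bd; mm=np.zeros(H.shape[:2],np.uint8); mm[y0:y1,x0:x1]=((H[...,0]>12)&(H[...,0]<36)&(H[...,1]>110)&(H[...,2]>110))[y0:y1,x0:x1]
    k,l,s,c=cv2.connectedComponentsWithStats(mm); i=1+np.argmax(s[1:,4]); mm=(l==i).astype(np.uint8)
    print(n,"drift",s[i],fit(n,mm,[.545,-.272],[(.0125,.134)],bd))
    D=np.load(f"{n}0.npy");P=cloud(n,D).reshape(-1,3)
    w=(abs(P[:,2]-.07)<.012)&(abs(P[:,0]-.54)<.1)&(P[:,1]<-.1)&(P[:,1]>-.35)
    rc=cv2.minAreaRect(np.float32(P[w,:2]*1000)); print(w.sum(),rc)
    w=(abs(P[:,2]-.078)<.02)&(abs(P[:,0]-.54)<.13)&(P[:,1]<.16)&(P[:,1]>-.02)
    print(w.sum(),cv2.minAreaRect(np.float32(P[w,:2]*1000)))
s=read_state();M=R.from_rotvec(s["orientation"]).as_matrix();print(M.round(3))
E
```

```text
top drift [380 146   9   8  52] (array([ 0.53966959, -0.27286555]), np.float64(7.311449442522107), np.float64(52.0))
783 ((550.63134765625, -234.54652404785156), (152.31146240234375, 61.26815414428711), 73.327880859375)
1270 ((563.430908203125, 67.07520294189453), (170.17337036132812, 128.9291229248047), 4.187561511993408)
scene drift [136 256  11   9  73] (array([ 0.54273378, -0.27165908]), np.float64(7.638077662437524), np.float64(73.0))
1313 ((552.4102783203125, -234.81045532226562), (149.47047424316406, 63.61923599243164), 73.29524993896484)
1663 ((532.692626953125, 67.50309753417969), (142.2567596435547, 246.05401611328125), 89.47509765625)
[[ 0.263  0.965 -0.001]
 [ 0.965 -0.263 -0.002]
 [-0.002 -0.    -1.   ]]
```

```bash
cat >> h.py <<'E'
def plan(x,y,z,yaw_deg,rows=5,v=.045):
    s=read_state();M=R.from_rotvec(s["orientation"]).as_matrix();p=s["tool_pos"]
    d=M.T@(np.array([x,y,z])-p)
    cur=np.degrees(np.arctan2(M[1,0],M[0,0])); dy=-np.radians((yaw_deg-cur+180)%360-180)
    n=max(np.linalg.norm(d)/v,abs(dy)/.14)
    print("t",s["t"],"pos",p.round(4),"yaw",cur.round(1),"F",s["force"].round(1),"open",s["opening"],"tot cm",(d*100).round(2),"dyaw",dy.round(3),"nrows",round(n,1))
    N=max(1,int(np.ceil(n)))
    print([[*(d*100*min(1,k/N)).round(2),round(dy*min(1,k/N),3)] for k in range(1,6)])
E
python3 - <<'E'
from h import *
import plant
print([a for a in dir(plant) if not a.startswith('_')], globals().get('tips_ahead'))
plan(.541,-.2725,.21,-16.7)
E
```

```text
['IKError', 'camera_params', 'close_job', 'read_camera', 'read_state', 'tips_ahead'] 0.011
t 0.1 pos [0.1574 0.5785 0.2287] yaw 74.8 F [ 0.  -0.1 -0.1] open 0.09285528189441632 tot cm [-72.03  59.36   1.98] dyaw 1.596 nrows 20.7
[[np.float64(-3.43), np.float64(2.83), np.float64(0.09), np.float64(0.076)], [np.float64(-6.86), np.float64(5.65), np.float64(0.19), np.float64(0.152)], [np.float64(-10.29), np.float64(8.48), np.float64(0.28), np.float64(0.228)], [np.float64(-13.72), np.float64(11.31), np.float64(0.38), np.float64(0.304)], [np.float64(-17.15), np.float64(14.13), np.float64(0.47), np.float64(0.38)]]
```

>>> {"name": "play_rows", "arguments": {
  "increments": [
    [[-3.4,2.8,0,0.08],[-6.9,5.7,0,0.15],[-10.3,8.5,0,0.23],[-13.7,11.3,0,0.3],[-17.2,14.1,0,0.38]]
  ],
  "jaw": 6
}}

```text
t: 0.6
tool_pos: [0.2484, 0.3737, 0.2284]
orientation: [2.812, 1.398, -0.003]
force: [0.7, -0.2, 0.3]
opening: 0.0608
```

```bash
python3 -c "
from h import *
plan(.541,-.2725,.21,-16.7)"
```

```text
t 0.6 pos [0.2484 0.3737 0.2284] yaw 52.9 F [ 0.7 -0.2  0.3] open 0.0607972588596349 tot cm [-33.85  62.34   1.95] dyaw 1.214 nrows 15.8
[[np.float64(-2.12), np.float64(3.9), np.float64(0.12), np.float64(0.076)], [np.float64(-4.23), np.float64(7.79), np.float64(0.24), np.float64(0.152)], [np.float64(-6.35), np.float64(11.69), np.float64(0.37), np.float64(0.228)], [np.float64(-8.46), np.float64(15.58), np.float64(0.49), np.float64(0.304)], [np.float64(-10.58), np.float64(19.48), np.float64(0.61), np.float64(0.379)]]
```

Tracks with no lag.

>>> {"name": "play_rows", "arguments": {
  "increments": [
    [[-2.1,3.9,0,0.08],[-4.2,7.8,0,0.15],[-6.4,11.7,0,0.23],[-8.5,15.6,0,0.3],[-10.6,19.5,0,0.38]]
  ]
}}

```text
t: 1.1
tool_pos: [0.34, 0.1698, 0.2286]
orientation: [3.026, 0.837, -0.002]
force: [0.8, 0.0, 0.1]
opening: 0.06
```

```bash
python3 -c "
from h import *
plan(.541,-.2725,.21,-16.7)"
```

```text
t 1.1 pos [0.34   0.1698 0.2286] yaw 30.9 F [0.8 0.  0.1] open 0.059988926153494035 tot cm [-5.5  48.27  1.93] dyaw 0.831 nrows 10.8
[[np.float64(-0.5), np.float64(4.39), np.float64(0.18), np.float64(0.076)], [np.float64(-1.0), np.float64(8.78), np.float64(0.35), np.float64(0.151)], [np.float64(-1.5), np.float64(13.16), np.float64(0.53), np.float64(0.227)], [np.float64(-2.0), np.float64(17.55), np.float64(0.7), np.float64(0.302)], [np.float64(-2.5), np.float64(21.94), np.float64(0.88), np.float64(0.378)]]
```

>>> {"name": "play_rows", "arguments": {
  "increments": [
    [[-0.5,4.4,0,0.08],[-1.0,8.8,0,0.15],[-1.5,13.2,0,0.23],[-2.0,17.6,0,0.3],[-2.5,22,0,0.38]]
  ]
}}

```text
t: 1.6
tool_pos: [0.4319, -0.0337, 0.2288]
orientation: [3.13, 0.246, -0.001]
force: [0.9, 1.7, 0.0]
opening: 0.0602
```

```bash
python3 -c "
from h import *
plan(.541,-.2725,.21,-16.7)"
```

```text
t 1.6 pos [ 0.4319 -0.0337  0.2288] yaw 9.0 F [0.9 1.7 0. ] open 0.060231444245957264 tot cm [ 7.05 25.29  1.92] dyaw 0.448 nrows 5.9
[[np.float64(1.18), np.float64(4.22), np.float64(0.32), np.float64(0.075)], [np.float64(2.35), np.float64(8.43), np.float64(0.64), np.float64(0.149)], [np.float64(3.53), np.float64(12.65), np.float64(0.96), np.float64(0.224)], [np.float64(4.7), np.float64(16.86), np.float64(1.28), np.float64(0.299)], [np.float64(5.88), np.float64(21.08), np.float64(1.6), np.float64(0.373)]]
```

>>> {"name": "play_rows", "arguments": {
  "increments": [
    [[1.4,5,0,0.09],[2.8,10,0,0.18],[4.2,15,0,0.27],[5.6,20,0,0.36],[7.0,24.8,0,0.45]]
  ]
}}

```text
t: 2.1
tool_pos: [0.5359, -0.2611, 0.2285]
orientation: [3.105, -0.465, -0.002]
force: [0.6, 0.6, 0.2]
opening: 0.06
```

```bash
python3 -c "
from h import *
plan(.541,-.2725,.094,-16.7)"
```

```text
t 2.1 pos [ 0.5359 -0.2611  0.2285] yaw -17.0 F [0.6 0.6 0.2] open 0.060017751851899774 tot cm [ 0.83  0.92 13.45] dyaw -0.006 nrows 3.0
[[np.float64(0.21), np.float64(0.23), np.float64(3.36), np.float64(-0.001)], [np.float64(0.42), np.float64(0.46), np.float64(6.72), np.float64(-0.003)], [np.float64(0.62), np.float64(0.69), np.float64(10.08), np.float64(-0.004)], [np.float64(0.83), np.float64(0.92), np.float64(13.45), np.float64(-0.006)], [np.float64(0.83), np.float64(0.92), np.float64(13.45), np.float64(-0.006)]]
```

>>> {"name": "play_rows", "arguments": {
  "increments": [
    [[0.8,0.9,2,0],[0.8,0.9,5,0],[0.8,0.9,9,0],[0.8,0.9,12,0],[0.8,0.9,13.4,0]]
  ]
}}

```text
t: 2.6
tool_pos: [0.5384, -0.2709, 0.0901]
orientation: [-3.106, 0.466, 0.011]
force: [-0.4, -0.3, -0.8]
opening: 0.0604
```

```bash
python3 - <<'E'
from h import *
plan(.541,-.2725,.094,-16.7)
for n,b in(("top",(330,110,430,185)),("scene",(90,200,240,312))):
    p,d=read_camera(n); x0,y0,x1,y1=b; cv2.imwrite(f"pics/{n}1.png",cv2.resize(p[y0:y1,x0:x1],None,fx=4,fy=4,interpolation=cv2.INTER_CUBIC))
a=cv2.imread("pics/top1.png");b=cv2.imread("pics/scene1.png");c=np.zeros((max(a.shape[0],b.shape[0]),a.shape[1]+b.shape[1],3),np.uint8);c[:a.shape[0],:a.shape[1]]=a;c[:b.shape[0],a.shape[1]:]=b
cv2.imwrite("pics/both1.png",cv2.resize(c,None,fx=.75,fy=.75))
E
```

```text
t 2.6 pos [ 0.5384 -0.2709  0.0901] yaw -17.1 F [-0.4 -0.3 -0.8] open 0.060360381193524416 tot cm [ 0.29  0.08 -0.39] dyaw -0.006 nrows 0.1
[[np.float64(0.29), np.float64(0.08), np.float64(-0.39), np.float64(-0.006)], [np.float64(0.29), np.float64(0.08), np.float64(-0.39), np.float64(-0.006)], [np.float64(0.29), np.float64(0.08), np.float64(-0.39), np.float64(-0.006)], [np.float64(0.29), np.float64(0.08), np.float64(-0.39), np.float64(-0.006)], [np.float64(0.29), np.float64(0.08), np.float64(-0.39), np.float64(-0.006)]]
```

View pics/both1.png

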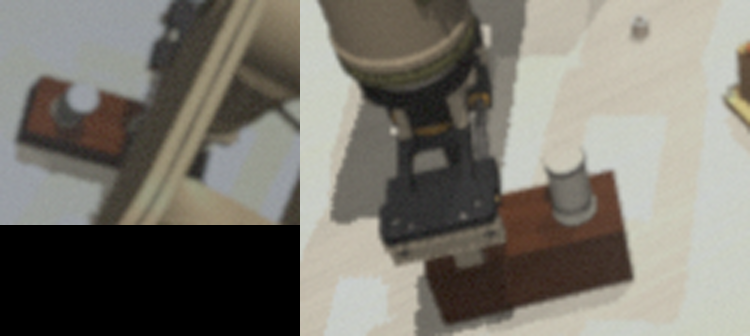

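The arm hides the drift in both views: the gripper body is at (440,210) in the scene half of the picture. No contact forces so far. I'll settle the pose, then close.

>>> {"name": "play_rows", "arguments": {
  "increments": [
    [[0.2,0.1,-0.3,0],[0.2,0.1,-0.3,0]]
  ],
  "jaw": 3.2,
  "squeeze": 10
}}

```text
t: 2.9
tool_pos: [0.5422, -0.2736, 0.0973]
orientation: [3.106, -0.465, -0.004]
force: [-0.8, 0.7, 0.4]
opening: 0.0486
```

>>> {"name": "play_rows", "arguments": {
  "increments": [
    [[0,0,0,0],[0,0,0,0],[0,0,0,0],[0,0,0,0]]
  ],
  "jaw": 1.5,
  "squeeze": 10
}}

```text
t: 3.3
tool_pos: [0.5424, -0.2738, 0.0983]
orientation: [3.105, -0.465, -0.002]
force: [-2.8, 1.0, 5.8]
opening: 0.0249
```

```bash
python3 -c "
from h import *
s=read_state();print(s['force'],s['wrist_torque'],s['tool_pos'],s['opening'])"
```

```text
[-2.7943062   1.0215366   5.76176661] [ 0.10302127  0.56359593 -0.00659762] [ 0.54238754 -0.27384174  0.0983239 ] 0.024909840840379078
```

>>> {"name": "play_rows", "arguments": {
  "increments": [
    [[0,0,0,0],[0,0,0,0],[0,0,-0.3,0]]
  ],
  "jaw": 1.5,
  "squeeze": 50
}}

```text
t: 3.6
tool_pos: [0.5419, -0.2735, 0.1006]
orientation: [3.106, -0.465, -0.004]
force: [-0.4, 0.1, -2.5]
opening: 0.0245
```

Drift held (weight −2.5 N). Lifting straight up.

>>> {"name": "play_rows", "arguments": {
  "increments": [
    [[0,0,-1.5,0],[0,0,-4,0],[0,0,-7,0],[0,0,-10,0],[0,0,-12.5,0]]
  ]
}}

```text
t: 4.1
tool_pos: [0.5426, -0.2736, 0.2286]
orientation: [3.105, -0.465, -0.001]
force: [-0.5, -0.6, -1.9]
opening: 0.0241
```

```bash
python3 -c "
from h import *
plan(.558,.0654,.235,-16.7)
plan(.558,.0654,.235,30)"
```

```text
t 4.1 pos [ 0.5426 -0.2736  0.2286] yaw -17.0 F [-0.5 -0.6 -1.9] open 0.024144434041061327 tot cm [ -8.46 -32.86  -0.69] dyaw -0.006 nrows 7.5
[[np.float64(-1.06), np.float64(-4.11), np.float64(-0.09), np.float64(-0.001)], [np.float64(-2.12), np.float64(-8.22), np.float64(-0.17), np.float64(-0.001)], [np.float64(-3.17), np.float64(-12.32), np.float64(-0.26), np.float64(-0.002)], [np.float64(-4.23), np.float64(-16.43), np.float64(-0.35), np.float64(-0.003)], [np.float64(-5.29), np.float64(-20.54), np.float64(-0.43), np.float64(-0.004)]]
t 4.1 pos [ 0.5426 -0.2736  0.2286] yaw -17.0 F [-0.5 -0.6 -1.9] open 0.024144434041061327 tot cm [ -8.46 -32.86  -0.69] dyaw -0.821 nrows 7.5
[[np.float64(-1.06), np.float64(-4.11), np.float64(-0.09), np.float64(-0.103)], [np.float64(-2.12), np.float64(-8.22), np.float64(-0.17), np.float64(-0.205)], [np.float64(-3.17), np.float64(-12.32), np.float64(-0.26), np.float64(-0.308)], [np.float64(-4.23), np.float64(-16.43), np.float64(-0.35), np.float64(-0.411)], [np.float64(-5.29), np.float64(-20.54), np.float64(-0.43), np.float64(-0.513)]]
```

>>> {"name": "play_rows", "arguments": {
  "increments": [
    [[-0.8,-3,-0.3,0],[-1.8,-7,-0.7,0],[-2.8,-11,-0.7,0],[-3.9,-15,-0.7,0],[-4.9,-19,-0.7,0]]
  ]
}}

```text
t: 4.6
tool_pos: [0.5513, -0.076, 0.2365]
orientation: [3.105, -0.466, 0.0]
force: [0.3, 0.0, -1.8]
opening: 0.0244
```

```bash
python3 -c "
from h import *
plan(.558,.0654,.235,-17)"
```

```text
t 4.6 pos [ 0.5513 -0.076   0.2365] yaw -17.1 F [ 0.3  0.  -1.8] open 0.024350225072243156 tot cm [ -3.51 -13.72   0.13] dyaw -0.001 nrows 3.1
[[np.float64(-0.88), np.float64(-3.43), np.float64(0.03), np.float64(-0.0)], [np.float64(-1.75), np.float64(-6.86), np.float64(0.07), np.float64(-0.0)], [np.float64(-2.63), np.float64(-10.29), np.float64(0.1), np.float64(-0.001)], [np.float64(-3.51), np.float64(-13.72), np.float64(0.13), np.float64(-0.001)], [np.float64(-3.51), np.float64(-13.72), np.float64(0.13), np.float64(-0.001)]]
```

>>> {"name": "play_rows", "arguments": {
  "increments": [
    [[-1.1,-4,0,0],[-2.1,-8,0,0],[-2.9,-11,0,0],[-3.4,-13,0,0],[-3.5,-13.7,0,0]]
  ]
}}

```text
t: 5.1
tool_pos: [0.558, 0.0674, 0.2373]
orientation: [3.106, -0.462, 0.001]
force: [0.0, 0.1, -2.5]
opening: 0.0242
```

```bash
python3 - <<'E'
from h import *
plan(.558,.0654,.235,-17)
P={}
for n in("top","scene"):
    p,d=read_camera(n); cv2.imwrite(f"pics/{n}2.png",p);np.save(f"{n}2.npy",d)
p=cv2.imread("pics/scene2.png")[130:270,190:350];cv2.imwrite("pics/s2c.png",cv2.resize(p,None,fx=4,fy=4,interpolation=cv2.INTER_CUBIC))
E
```

```text
t 5.1 pos [0.558  0.0674 0.2373] yaw -16.9 F [ 0.   0.1 -2.5] open 0.024174912016957522 tot cm [0.06 0.19 0.23] dyaw 0.002 nrows 0.1
[[np.float64(0.06), np.float64(0.19), np.float64(0.23), np.float64(0.002)], [np.float64(0.06), np.float64(0.19), np.float64(0.23), np.float64(0.002)], [np.float64(0.06), np.float64(0.19), np.float64(0.23), np.float64(0.002)], [np.float64(0.06), np.float64(0.19), np.float64(0.23), np.float64(0.002)], [np.float64(0.06), np.float64(0.19), np.float64(0.23), np.float64(0.002)]]
```

View pics/s2c.png

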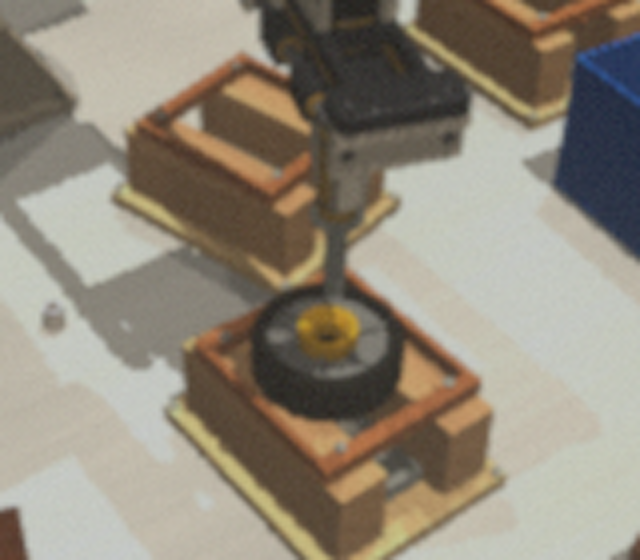

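View pics/top2.png

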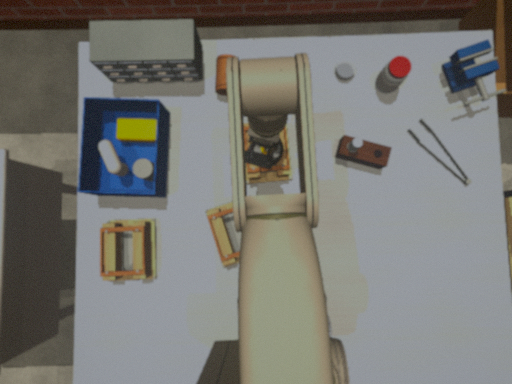

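```bash
python3 - <<'E'
from h import *
p=cv2.imread("pics/scene2.png").astype(int)
for r in range(182,210,2): print(r,[tuple(p[r,c])for c in ()],p[r,262:288].mean(1).astype(int))
print(read_state()['tool_pos'])
for z in (.146,.16,.18,.2): print(z,proj("scene",[[.558,.0672,z],[.5595,.0655,z]]).round(1))
E
cat > /dev/null; python3 - <<'E'
import cv2
p=cv2.imread("pics/scene2.png")[175:225,250:300];cv2.imwrite("pics/s2d.png",cv2.resize(p,None,fx=12,fy=12,interpolation=cv2.INTER_NEAREST))
E
```

```text
182 [] [139 126 105  89  82  81  80  74  62  62  65  70  84  96  96  91  85  84
  89 109 129 147 156 150 130 111]
184 [] [ 93  85  83  82  84  82  81  77  70  70  64  67  72  70  69  68  70  80
 100 136 156 143 118 116 143 161]
186 [] [ 87  82  84  84  85  80  81  85  86  79  76  72  70  75  75  75  80 100
 119 123 117 114 139 171 187 193]
188 [] [ 85  85  85  85  84  86 102 124 122  93  75  73  71  78  86 115 128 121
 114 119 139 167 178 181 185 191]
190 [] [ 83  81  80  81  85  80 104 139 142 108  77  73  75  73  91 100 109 139
 161 173 180 181 182 182 179 182]
192 [] [ 86  83  83  85  83  88 116 146 147 110  75  76  76  76 100 138 168 181
 182 183 180 181 180 181 183 182]
194 [] [ 82  84  83  82  96 123 151 160 136  95  75  73  76  82 124 168 181 181
 181 183 182 180 183 183 184 184]
196 [] [ 84  97 114 131 150 161 156 138 109  79  72  73  75  86 122 161 178 183
 184 187 187 188 189 185 186 185]
198 [] [122 151 164 168 155 135 118 113 100  81  71  74  71  80  99 119 135 162
 183 192 194 194 192 192 188 181]
200 [] [149 150 144 130 113 104  97  91  81  72  74  75  80  80  65  64  83 107
 129 161 182 193 194 193 193 194]
202 [] [ 82  70  57  53  51  45  46  46  48  68  70  73  80  72  58  51  53  61
  81 105 129 160 182 190 193 195]
204 [] [ 45  44  50  57  60  64  62  65  67  76  89  96 101  91  71  62  56  49
  54  51  61  78 106 131 158 180]
206 [] [ 60  73  83  86  85  89  95  94  93  90  92 111 121 120 121 118 112 106
  94  70  51  51  51  62  80 114]
208 [] [ 73  76  85  94  98 100  99  95  96  94  93 105 123 128 129 132 126 125
 120 118 111  89  71  52  48  61]
[0.55814562 0.06576555 0.23695815]
0.146 [[272.3 202.3]
 [272.  202.9]]
0.16 [[272.4 198.2]
 [272.2 198.8]]
0.18 [[272.7 192.2]
 [272.5 192.8]]
0.2 [[273.  186. ]
 [272.8 186.6]]
```

View pics/s2d.png

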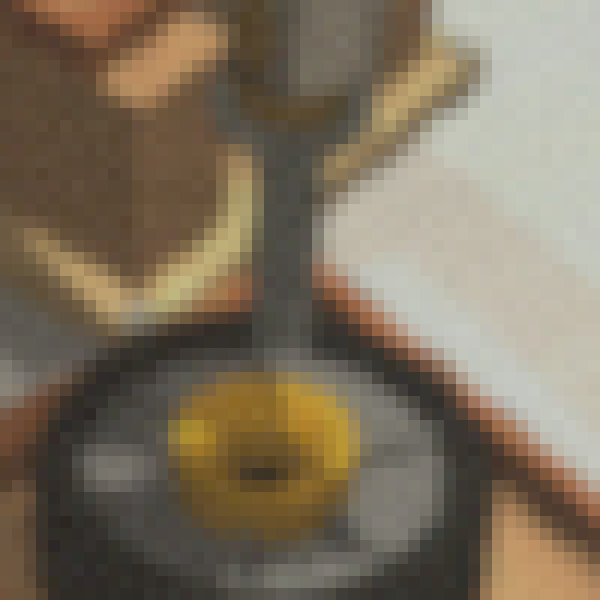

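The scene crop shows the shank centre at column ~273.4. The hub axis would draw at ~272.5 there, so the drift is about 2.5 mm to the camera's right of the axis. I'll shift and lower to just above the hub, then look again.

```bash
python3 -c "
from h import *
plan(.5575,.0638,.214,-17)"
```

```text
t 5.2 pos [0.5581 0.0658 0.237 ] yaw -17.0 F [ 0.5  0.2 -1.5] open 0.024402831608381213 tot cm [-0.01  0.2   2.3 ] dyaw 0.001 nrows 0.5
[[np.float64(-0.01), np.float64(0.2), np.float64(2.3), np.float64(0.001)], [np.float64(-0.01), np.float64(0.2), np.float64(2.3), np.float64(0.001)], [np.float64(-0.01), np.float64(0.2), np.float64(2.3), np.float64(0.001)], [np.float64(-0.01), np.float64(0.2), np.float64(2.3), np.float64(0.001)], [np.float64(-0.01), np.float64(0.2), np.float64(2.3), np.float64(0.001)]]
```

>>> {"name": "play_rows", "arguments": {
  "increments": [
    [[0,0.1,0.6,0],[0,0.2,1.2,0],[0,0.2,1.8,0],[0,0.2,2.2,0],[0,0.2,2.3,0]]
  ]
}}

```text
t: 5.7
tool_pos: [0.557, 0.0633, 0.2128]
orientation: [3.105, -0.464, -0.001]
force: [-0.2, 0.1, -2.4]
opening: 0.0243
```

>>> {"name": "play_rows", "arguments": {
  "increments": [
    [[0,0,0,0]]
  ]
}}

```text
t: 5.8
tool_pos: [0.557, 0.0631, 0.2126]
orientation: [3.105, -0.465, -0.002]
force: [-0.6, -0.5, -1.8]
opening: 0.0244
```

```bash
python3 - <<'E'
from h import *
print(read_state()['tool_pos'])
p,d=read_camera("scene"); cv2.imwrite("pics/scene3.png",p)
c=p[175:225,250:300];cv2.imwrite("pics/s3d.png",cv2.resize(c,None,fx=12,fy=12,interpolation=cv2.INTER_CUBIC))
print(read_state()['tool_pos'])
E
```

```text
[0.55698244 0.06312293 0.21259488]
[0.55694995 0.06309791 0.21260724]
```

View pics/s3d.png

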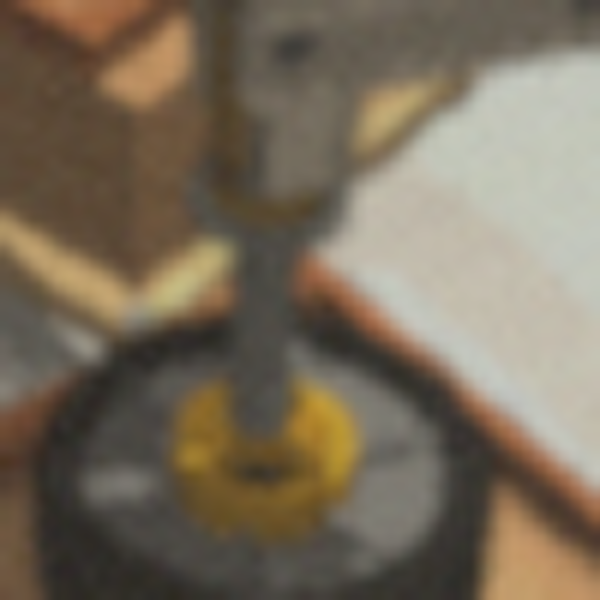

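```bash
python3 - <<'E'
from h import *
f=lambda X:((proj("scene",X)-[250,175]+.5)*12-.5).round(0)
for x in(.5563,.558,.5595): print(f([[x,.0655,.116],[x,.0655,.1095],[x+.0056,.0655-.0042,.122],[x+.0056,.0655-.0042,.124]]).tolist())
E
```

```text
[[257.0, 433.0], [256.0, 455.0], [257.0, 436.0], [257.0, 430.0]]
[[261.0, 438.0], [260.0, 460.0], [261.0, 441.0], [261.0, 434.0]]
[[265.0, 442.0], [264.0, 464.0], [265.0, 445.0], [266.0, 439.0]]
```

Aligned sideways (shank at crop 267, hub at 266), and the depth direction agrees to ~1 px. Now feeling down gently.

>>> {"name": "play_rows", "arguments": {
  "increments": [
    [[0,0,0.3,0],[0,0,0.6,0],[0,0,0.8,0]]
  ]
}}

```text
t: 6.15
tool_pos: [0.5569, 0.0632, 0.2043]
orientation: [3.105, -0.465, -0.002]
force: [-0.1, 1.1, -1.7]
opening: 0.0243
```

>>> {"name": "play_rows", "arguments": {
  "increments": [
    [[0,0,0.1,0],[0,0,0.2,0]]
  ]
}}

```text
t: 6.35
tool_pos: [0.5568, 0.0632, 0.2021]
orientation: [3.105, -0.464, -0.003]
force: [0.4, -0.4, -1.4]
opening: 0.0241
```

>>> {"name": "play_rows", "arguments": {
  "increments": [
    [[0,0,0.1,0],[0,0,0.2,0]]
  ]
}}

```text
t: 6.55
tool_pos: [0.5569, 0.0632, 0.2001]
orientation: [3.105, -0.464, -0.002]
force: [0.3, -0.2, -1.3]
opening: 0.0244
```

>>> {"name": "play_rows", "arguments": {
  "increments": [
    [[0,0,0.1,0],[0,0,0.2,0]]
  ]
}}

```text
t: 6.75
tool_pos: [0.557, 0.0633, 0.1984]
orientation: [3.105, -0.464, -0.002]
force: [-1.4, 1.1, 2.0]
opening: 0.0241
```

>>> {"name": "play_rows", "arguments": {
  "increments": [
    [[0,0,0.1,0],[0,0,0.2,0]]
  ]
}}

```text
t: 6.95
tool_pos: [0.5571, 0.0637, 0.1965]
orientation: [3.106, -0.464, -0.001]
force: [-1.6, 1.6, -0.6]
opening: 0.0242
```

Contact: the force (−1.6, +1.6) pushes towards −x, +y. Yielding that way.

>>> {"name": "play_rows", "arguments": {
  "increments": [
    [[-0.06,-0.03,0,0],[-0.06,-0.03,0.1,0]]
  ]
}}

```text
t: 7.15
tool_pos: [0.5565, 0.064, 0.1953]
orientation: [3.105, -0.464, -0.001]
force: [0.1, -1.4, -1.5]
opening: 0.0245
```

>>> {"name": "play_rows", "arguments": {
  "increments": [
    [[0,0,0.1,0],[0,0,0.15,0]]
  ]
}}

```text
t: 7.35
tool_pos: [0.5564, 0.0639, 0.1935]
orientation: [3.105, -0.464, -0.002]
force: [-0.5, 0.1, -2.0]
opening: 0.0243
```

>>> {"name": "play_rows", "arguments": {
  "increments": [
    [[0,0,0.1,0],[0,0,0.15,0]]
  ]
}}

```text
t: 7.55
tool_pos: [0.5563, 0.0639, 0.1918]
orientation: [3.105, -0.464, -0.002]
force: [0.6, 0.5, -1.9]
opening: 0.0241
```

>>> {"name": "play_rows", "arguments": {
  "increments": [
    [[0,0,0.07,0],[0,0,0.15,0]]
  ]
}}

```text
t: 7.75
tool_pos: [0.5564, 0.0639, 0.1904]
orientation: [3.105, -0.464, -0.002]
force: [-1.4, 0.8, 3.0]
opening: 0.0244
```

>>> {"name": "play_rows", "arguments": {
  "increments": [
    [[0,0,0.07,0],[0,0,0.15,0]]
  ]
}}

```text
t: 7.95
tool_pos: [0.5567, 0.064, 0.1899]
orientation: [3.106, -0.464, -0.0]
force: [-1.9, 0.1, 6.0]
opening: 0.0245
```

>>> {"name": "play_rows", "arguments": {
  "increments": [
    [[0,0,0.07,0],[0,0,0.15,0]]
  ]
}}

```text
t: 8.15
tool_pos: [0.5569, 0.064, 0.1893]
orientation: [3.106, -0.464, 0.001]
force: [-3.5, 0.6, 6.5]
opening: 0.0243
```

>>> {"name": "play_rows", "arguments": {
  "increments": [
    [[-0.06,0.02,0.1,0],[-0.06,0.02,0.15,0],[-0.06,0.02,0.18,0]]
  ]
}}

```text
t: 8.45
tool_pos: [0.5566, 0.064, 0.1883]
orientation: [3.106, -0.464, 0.003]
force: [-3.3, 0.1, 6.4]
opening: 0.0243
```

>>> {"name": "play_rows", "arguments": {
  "increments": [
    [[0,0,0.1,0],[0,0,0.15,0],[0,0,0.18,0]]
  ]
}}

```text
t: 8.75
tool_pos: [0.5568, 0.064, 0.1873]
orientation: [3.106, -0.464, 0.004]
force: [-4.2, 1.1, 6.6]
opening: 0.0243
```

>>> {"name": "play_rows", "arguments": {
  "increments": [
    [[-0.1,0.03,0.1,0],[-0.1,0.03,0.15,0],[-0.1,0.03,0.18,0],[-0.1,0.03,0.2,0]]
  ]
}}

```text
t: 9.15
tool_pos: [0.5562, 0.064, 0.1861]
orientation: [3.106, -0.464, 0.006]
force: [-1.3, 0.5, 5.8]
opening: 0.0244
```

>>> {"name": "play_rows", "arguments": {
  "increments": [
    [[-0.05,0.02,0.1,0],[-0.05,0.02,0.15,0],[-0.05,0.02,0.2,0],[-0.05,0.02,0.22,0]]
  ]
}}

```text
t: 9.55
tool_pos: [0.5562, 0.064, 0.1847]
orientation: [3.106, -0.464, 0.008]
force: [-1.9, 0.7, 6.3]
opening: 0.0246
```

>>> {"name": "play_rows", "arguments": {
  "increments": [
    [[-0.06,0.02,0.1,0],[-0.06,0.02,0.15,0],[-0.06,0.02,0.2,0],[-0.06,0.02,0.23,0],[-0.06,0.02,0.25,0]]
  ]
}}

```text
t: 10.05
tool_pos: [0.556, 0.0639, 0.183]
orientation: [3.107, -0.464, 0.01]
force: [-1.8, -0.1, 4.2]
opening: 0.0246
```

>>> {"name": "play_rows", "arguments": {
  "increments": [
    [[-0.05,0.02,0.1,0],[-0.05,0.02,0.15,0],[-0.05,0.02,0.2,0],[-0.05,0.02,0.23,0],[-0.05,0.02,0.25,0]]
  ]
}}

```text
t: 10.55
tool_pos: [0.5559, 0.0639, 0.1813]
orientation: [3.107, -0.464, 0.012]
force: [-2.2, 0.7, 5.5]
opening: 0.0245
```

>>> {"name": "play_rows", "arguments": {
  "increments": [
    [[-0.05,0.02,0.1,0],[-0.05,0.02,0.15,0],[-0.05,0.02,0.2,0],[-0.05,0.02,0.23,0],[-0.05,0.02,0.25,0]]
  ]
}}

```text
t: 11.05
tool_pos: [0.5558, 0.0639, 0.1796]
orientation: [3.107, -0.464, 0.014]
force: [-2.1, 0.4, 5.6]
opening: 0.0243
```

>>> {"name": "play_rows", "arguments": {
  "increments": [
    [[-0.05,0.02,0.1,0],[-0.05,0.02,0.15,0],[-0.05,0.02,0.2,0],[-0.05,0.02,0.25,0],[-0.05,0.02,0.27,0]]
  ]
}}

```text
t: 11.55
tool_pos: [0.5557, 0.064, 0.1776]
orientation: [-3.107, 0.464, -0.016]
force: [-1.2, 0.1, 5.3]
opening: 0.0243
```

>>> {"name": "play_rows", "arguments": {
  "increments": [
    [[-0.05,0.02,0.1,0],[-0.05,0.02,0.15,0],[-0.05,0.02,0.2,0],[-0.05,0.02,0.25,0],[-0.05,0.02,0.27,0]]
  ]
}}

```text
t: 12.05
tool_pos: [0.5556, 0.064, 0.1756]
orientation: [-3.107, 0.464, -0.018]
force: [-1.5, 0.1, 5.8]
opening: 0.0246
```

>>> {"name": "play_rows", "arguments": {
  "increments": [
    [[-0.05,0.02,0.1,0],[-0.05,0.02,0.15,0],[-0.05,0.02,0.2,0],[-0.05,0.02,0.25,0],[-0.05,0.02,0.27,0]]
  ]
}}

```text
t: 12.55
tool_pos: [0.5555, 0.064, 0.1736]
orientation: [-3.106, 0.464, -0.019]
force: [-1.7, 0.7, 6.4]
opening: 0.0245
```

>>> {"name": "play_rows", "arguments": {
  "increments": [
    [[-0.05,0.02,0.1,0],[-0.05,0.02,0.15,0],[-0.05,0.02,0.2,0],[-0.05,0.02,0.25,0],[-0.05,0.02,0.27,0]]
  ]
}}

```text
t: 13.05
tool_pos: [0.5554, 0.0641, 0.1716]
orientation: [-3.106, 0.464, -0.021]
force: [-3.1, 1.6, 4.5]
opening: 0.0248
```

>>> {"name": "play_rows", "arguments": {
  "increments": [
    [[-0.05,0.02,0.1,0],[-0.05,0.02,0.15,0],[-0.05,0.02,0.2,0],[-0.05,0.02,0.23,0],[-0.05,0.02,0.25,0]]
  ]
}}

```text
t: 13.55
tool_pos: [0.5552, 0.0641, 0.1694]
orientation: [-3.106, 0.464, -0.022]
force: [-0.7, 1.9, 3.8]
opening: 0.0244
```

>>> {"name": "play_rows", "arguments": {
  "increments": [
    [[-0.05,0.02,0.1,0],[-0.05,0.02,0.15,0],[-0.05,0.02,0.2,0],[-0.05,0.02,0.23,0],[-0.05,0.02,0.25,0]]
  ]
}}

```text
t: 14.05
tool_pos: [0.5547, 0.0643, 0.1667]
orientation: [-3.105, 0.463, -0.022]
force: [1.0, 2.3, -0.1]
opening: 0.0241
```

Resistance fell away at TCP z ≈ 0.167. One more small push, then look.

>>> {"name": "play_rows", "arguments": {
  "increments": [
    [[0,-0.02,0.1,0],[0,-0.03,0.15,0],[0,-0.03,0.2,0]]
  ]
}}

```text
t: 14.35
tool_pos: [0.5547, 0.0645, 0.1645]
orientation: [-3.105, 0.463, -0.022]
force: [1.0, 1.6, -0.5]
opening: 0.0243
```

```bash
python3 - <<'E'
from h import *
p,d=read_camera("scene"); cv2.imwrite("pics/scene4.png",p)
c=p[180:270,220:330];cv2.imwrite("pics/s4d.png",cv2.resize(c,None,fx=6.6,fy=6.6,interpolation=cv2.INTER_CUBIC))
s=read_state();print(s['force'],s['wrist_torque'],s['tool_pos'])
E
```

```text
[ 0.62399224  2.06078748 -0.91762763] [ 0.54759383 -0.11023095  0.03834197] [0.55472941 0.06452285 0.16446934]
```

View pics/s4d.png

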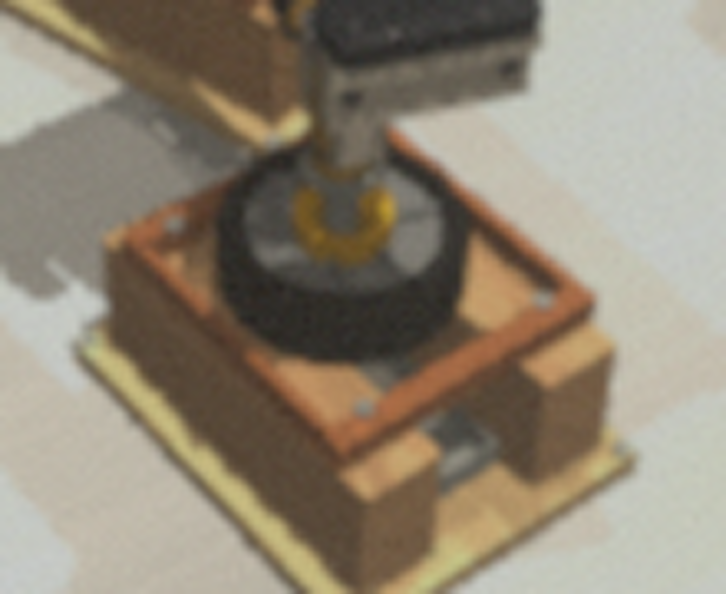

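The drift sits centrally in the hub, and the part of the tin that shows at (460,455) is empty, since the sleeve would be under the wheel. I'll go a few mm deeper to be sure, easing the side force, then draw it out.

>>> {"name": "play_rows", "arguments": {
  "increments": [
    [[0,-0.05,0.1,0],[0,-0.05,0.2,0],[0,-0.05,0.3,0]]
  ]
}}

```text
t: 14.7
tool_pos: [0.5548, 0.0648, 0.1612]
orientation: [-3.106, 0.463, -0.021]
force: [0.5, 0.4, -1.0]
opening: 0.0245
```

>>> {"name": "play_rows", "arguments": {
  "increments": [
    [[0,0,-0.3,0],[0,0,-0.7,0],[0,0,-1.2,0]]
  ]
}}

```text
t: 15.0
tool_pos: [0.5543, 0.0647, 0.1732]
orientation: [-3.106, 0.464, -0.02]
force: [-0.3, 1.0, -2.0]
opening: 0.0242
```

>>> {"name": "play_rows", "arguments": {
  "increments": [
    [[0,-0.02,-0.6,0],[0,-0.02,-1.2,0],[0,-0.02,-1.8,0]]
  ]
}}

```text
t: 15.3
tool_pos: [0.5542, 0.0648, 0.1921]
orientation: [-3.106, 0.464, -0.021]
force: [-0.4, 0.7, -1.8]
opening: 0.0242
```

>>> {"name": "play_rows", "arguments": {
  "increments": [
    [[0,0,-0.7,0],[0,0,-1.5,0],[0,0,-2.5,0],[0,0,-3.5,0],[0,0,-5.0,0]]
  ]
}}

```text
t: 15.8
tool_pos: [0.5532, 0.0648, 0.2425]
orientation: [-3.106, 0.464, -0.019]
force: [0.8, 0.4, -1.5]
opening: 0.0245
```

```bash
python3 - <<'E'
from h import *
p,d=read_camera("scene"); cv2.imwrite("pics/scene5.png",p)
c=p[150:270,220:330];cv2.imwrite("pics/s5d.png",cv2.resize(c,None,fx=5,fy=5,interpolation=cv2.INTER_CUBIC))
plan(.542,-.2745,.235,-17)
E
```

```text
t 15.85 pos [0.5546 0.0649 0.2462] yaw -17.0 F [-0.2 -0.5  0.4] open 0.024290483322301392 tot cm [ 8.69 32.83  1.13] dyaw 0.0 nrows 7.6
[[np.float64(1.09), np.float64(4.1), np.float64(0.14), np.float64(0.0)], [np.float64(2.17), np.float64(8.21), np.float64(0.28), np.float64(0.0)], [np.float64(3.26), np.float64(12.31), np.float64(0.42), np.float64(0.0)], [np.float64(4.34), np.float64(16.42), np.float64(0.57), np.float64(0.0)], [np.float64(5.43), np.float64(20.52), np.float64(0.71), np.float64(0.0)]]
```

View pics/s5d.png

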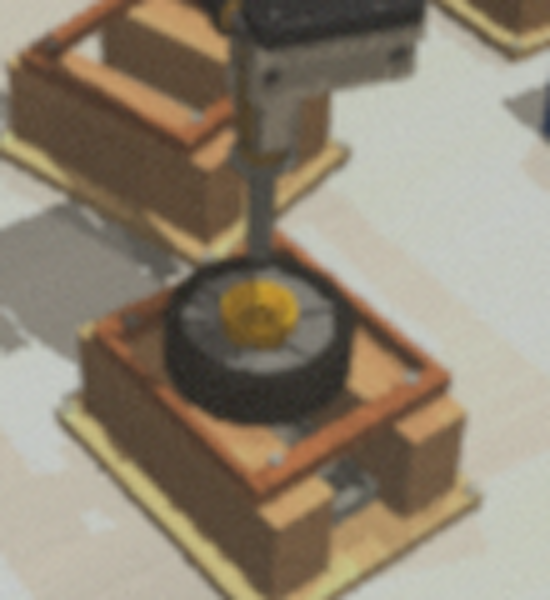

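The drift is clear, the wheel still lies flat in its pocket (crop (258,330)), and the bore no longer shows black. Carrying the drift back.

>>> {"name": "play_rows", "arguments": {
  "increments": [
    [[0.8,3,0,0],[1.9,7,0,0],[2.9,11,0,0],[4,15,0,0],[5,19,0,0]]
  ]
}}

```text
t: 16.35
tool_pos: [0.5469, -0.133, 0.247]
orientation: [-3.106, 0.463, -0.028]
force: [1.1, -0.7, -1.6]
opening: 0.0244
```

```bash
python3 - <<'E'
from h import *
plan(.540,-.2742,.235,-17)
E
```

```text
t 16.35 pos [ 0.5469 -0.133   0.247 ] yaw -17.0 F [ 1.1 -0.7 -1.6] open 0.024434496771616344 tot cm [ 3.44 13.71  1.21] dyaw 0.001 nrows 3.2
[[np.float64(0.86), np.float64(3.43), np.float64(0.3), np.float64(0.0)], [np.float64(1.72), np.float64(6.85), np.float64(0.6), np.float64(0.0)], [np.float64(2.58), np.float64(10.28), np.float64(0.91), np.float64(0.0)], [np.float64(3.44), np.float64(13.71), np.float64(1.21), np.float64(0.001)], [np.float64(3.44), np.float64(13.71), np.float64(1.21), np.float64(0.001)]]
```

Meanwhile the top camera may see the block hole unobstructed here, so I'll take one look for its centre.

```bash
python3 - <<'E'
from h import *
for n,b in(("top",(330,130,400,175)),("scene",(120,235,215,310))):
    p,d=read_camera(n); cv2.imwrite(f"pics/{n}6.png",p); x0,y0,x1,y1=b
    cv2.imwrite(f"pics/{n}6c.png",cv2.resize(p[y0:y1,x0:x1],None,fx=6,fy=6,interpolation=cv2.INTER_CUBIC))
    print(n,((proj(n,[[.540,-.273,.07],[.5424,-.2738,.07]])-b[:2]+.5)*6).round())
a=cv2.imread("pics/top6c.png");b=cv2.imread("pics/scene6c.png");b=cv2.resize(b,(570,450));c=np.zeros((450+270,570,3),np.uint8);c[:270,:420]=a;c[270:]=b
cv2.imwrite("pics/both6.png",cv2.resize(c,None,fx=.83,fy=.83))
E
```

```text
top [[289. 143.]
 [290. 138.]]
scene [[158. 255.]
 [158. 260.]]
```

View pics/both6.png

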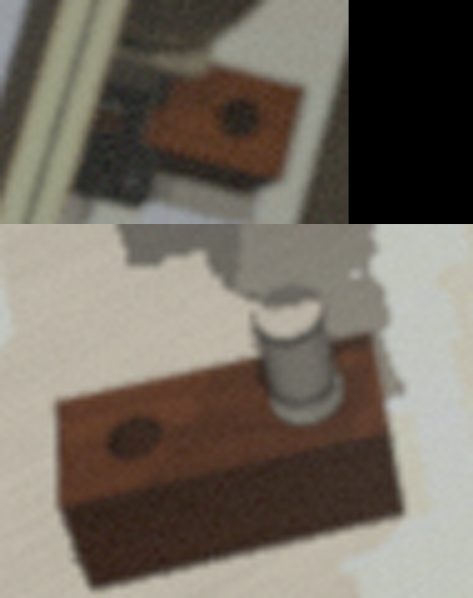

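The hole is visible in both views, at top (289,142) and scene (161,256), giving (0.541, −0.272).

```bash
python3 - <<'E'
from h import *
s=read_state();M=R.from_rotvec(s["orientation"]).as_matrix();print(M[:,2].round(4))
t=np.array([.540,-.2735]) - M[:2,2]*.09
print(t); plan(t[0],t[1],.225,-17)
E
```

```text
[ 0.0169 -0.0031 -0.9999]
[ 0.53847773 -0.27321749]
t 16.45 pos [ 0.5464 -0.1362  0.2467] yaw -17.3 F [ 0.8  0.4 -1.6] open 0.0246609079512984 tot cm [ 3.27 13.32  2.2 ] dyaw -0.005 nrows 3.1
[[np.float64(0.82), np.float64(3.33), np.float64(0.55), np.float64(-0.001)], [np.float64(1.63), np.float64(6.66), np.float64(1.1), np.float64(-0.002)], [np.float64(2.45), np.float64(9.99), np.float64(1.65), np.float64(-0.003)], [np.float64(3.27), np.float64(13.32), np.float64(2.2), np.float64(-0.005)], [np.float64(3.27), np.float64(13.32), np.float64(2.2), np.float64(-0.005)]]
```

>>> {"name": "play_rows", "arguments": {
  "increments": [
    [[0.8,3.3,0.1,0],[1.6,6.7,0.2,0],[2.4,10,0.3,0],[3.1,12.6,0.3,0],[3.3,13.3,0.3,0]]
  ]
}}

```text
t: 16.95
tool_pos: [0.5383, -0.2752, 0.2442]
orientation: [3.104, -0.475, 0.027]
force: [0.5, 0.2, -2.5]
opening: 0.0244
```

```bash
python3 - <<'E'
from h import *
def go(z):
    s=read_state();M=R.from_rotvec(s["orientation"]).as_matrix()
    t=np.array([.540,-.2735]) - M[:2,2]*.09
    print(M[:,2],t); plan(t[0],t[1],z,-17)
go(.175)
E
```

```text
[ 0.0169092 -0.0038271 -0.9998497] [ 0.53847817 -0.27315556]
t 16.95 pos [ 0.5383 -0.2752  0.2442] yaw -17.4 F [ 0.5  0.2 -2.5] open 0.024389936154710815 tot cm [-0.16 -0.19  6.92] dyaw -0.007 nrows 1.5
[[np.float64(-0.08), np.float64(-0.1), np.float64(3.46), np.float64(-0.003)], [np.float64(-0.16), np.float64(-0.19), np.float64(6.92), np.float64(-0.007)], [np.float64(-0.16), np.float64(-0.19), np.float64(6.92), np.float64(-0.007)], [np.float64(-0.16), np.float64(-0.19), np.float64(6.92), np.float64(-0.007)], [np.float64(-0.16), np.float64(-0.19), np.float64(6.92), np.float64(-0.007)]]
```

>>> {"name": "play_rows", "arguments": {
  "increments": [
    [[-0.1,-0.1,1.5,0],[-0.2,-0.2,3.5,0],[-0.2,-0.2,5.2,0],[-0.2,-0.2,6.5,0],[-0.2,-0.2,6.9,0]]
  ]
}}

```text
t: 17.45
tool_pos: [0.5373, -0.271, 0.1726]
orientation: [-3.105, 0.473, -0.022]
force: [-0.6, -0.0, -2.6]
opening: 0.0243
```

```bash
python3 - <<'E'
from h import *
p,d=read_camera("scene"); 
c=p[200:320,90:220];cv2.imwrite("pics/s7.png",cv2.resize(c,None,fx=5,fy=5,interpolation=cv2.INTER_CUBIC))
plan(.5385,-.2732,.155,-17)
E
```

```text
t 17.5 pos [ 0.5375 -0.2714  0.173 ] yaw -17.3 F [ 0.7  0.3 -2.9] open 0.024384960114485266 tot cm [0.12 0.15 1.81] dyaw -0.006 nrows 0.4
[[np.float64(0.12), np.float64(0.15), np.float64(1.81), np.float64(-0.006)], [np.float64(0.12), np.float64(0.15), np.float64(1.81), np.float64(-0.006)], [np.float64(0.12), np.float64(0.15), np.float64(1.81), np.float64(-0.006)], [np.float64(0.12), np.float64(0.15), np.float64(1.81), np.float64(-0.006)], [np.float64(0.12), np.float64(0.15), np.float64(1.81), np.float64(-0.006)]]
```

View pics/s7.png

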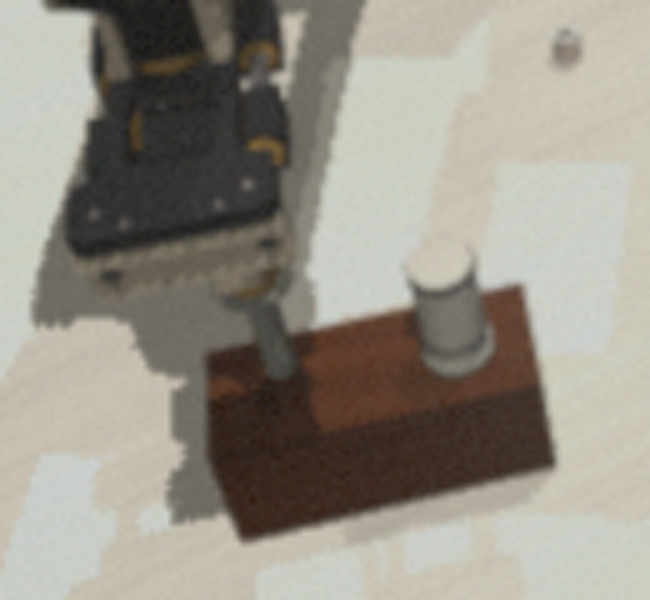

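Nose at full-image (146.4, 274.4), with the hole expected near (146.6, 275.3), so it is over the hole within ~1–2 mm. Lowering with a 1 mm correction.

>>> {"name": "play_rows", "arguments": {
  "increments": [
    [[0.1,0.02,0.3,0],[0.1,0.02,0.7,0],[0.1,0.02,1.1,0],[0.1,0.02,1.3,0]]
  ]
}}

```text
t: 17.9
tool_pos: [0.5386, -0.272, 0.1599]
orientation: [-3.106, 0.473, -0.023]
force: [0.6, 0.3, -2.5]
opening: 0.0247
```

>>> {"name": "play_rows", "arguments": {
  "increments": [
    [[0,0,0.3,0],[0,0,0.7,0],[0,0,1.0,0]]
  ]
}}

```text
t: 18.2
tool_pos: [0.5387, -0.272, 0.1495]
orientation: [-3.105, 0.473, -0.023]
force: [0.4, 0.6, -2.7]
opening: 0.0243
```

>>> {"name": "play_rows", "arguments": {
  "increments": [
    [[0,0,0.6,0],[0,0,1.4,0],[0,0,2.1,0],[0,0,2.7,0],[0,0,3.0,0]]
  ]
}}

```text
t: 18.7
tool_pos: [0.5387, -0.2718, 0.1184]
orientation: [-3.105, 0.473, -0.021]
force: [0.2, 0.1, -2.3]
opening: 0.0243
```

>>> {"name": "play_rows", "arguments": {
  "increments": [
    [[0,0,0.5,0],[0,0,0.9,0],[0,0,1.2,0]]
  ]
}}

```text
t: 19.0
tool_pos: [0.5387, -0.2717, 0.1059]
orientation: [-3.105, 0.473, -0.02]
force: [-0.2, -0.2, -2.2]
opening: 0.0241
```

>>> {"name": "play_rows", "arguments": {
  "increments": [
    [[0,0,0.2,0],[0,0,0.4,0]]
  ]
}}

```text
t: 19.2
tool_pos: [0.5389, -0.2718, 0.1018]
orientation: [-3.105, 0.473, -0.021]
force: [-0.0, -0.4, -1.5]
opening: 0.0243
```

>>> {"name": "play_rows", "arguments": {
  "increments": [
    [[0,0,0.1,0],[0,0,0.2,0]]
  ]
}}

```text
t: 19.4
tool_pos: [0.539, -0.2718, 0.0999]
orientation: [-3.105, 0.473, -0.021]
force: [0.6, -0.5, -1.3]
opening: 0.0245
```

>>> {"name": "play_rows", "arguments": {
  "increments": [
    [[0,0,0.1,0],[0,0,0.15,0]]
  ]
}}

```text
t: 19.6
tool_pos: [0.5391, -0.2719, 0.0985]
orientation: [-3.105, 0.473, -0.021]
force: [-0.3, 1.1, 0.8]
opening: 0.0246
```

```bash
python3 -c "
from h import *
s=read_state();print(s['force'],s['tool_pos'],s['wrist_torque'])"
```

```text
[-0.34824872  1.12829415  0.76309249] [ 0.53905557 -0.27186784  0.09845377] [ 0.02423511  0.34791036 -0.00625584]
```

Collar is seated (force now supports the drift). Releasing.

>>> {"name": "play_rows", "arguments": {
  "increments": [
    [[0,0,0,0],[0,0,0,0],[0,0,0,0]]
  ],
  "jaw": 2.9,
  "squeeze": 5
}}

```text
t: 19.9
tool_pos: [0.5393, -0.272, 0.0988]
orientation: [-3.105, 0.473, -0.022]
force: [-0.9, -0.1, 0.0]
opening: 0.029
```

>>> {"name": "play_rows", "arguments": {
  "increments": [
    [[0,0,0,0],[0,0,0,0],[0,0,0,0],[0,0,0,0]]
  ],
  "jaw": 5.5
}}

```text
t: 20.3
tool_pos: [0.5393, -0.272, 0.0988]
orientation: [-3.105, 0.474, -0.022]
force: [-0.0, 0.1, 0.2]
opening: 0.0537
```

>>> {"name": "play_rows", "arguments": {
  "increments": [
    [[0,0,-0.5,0],[0,0,-2,0],[0,0,-4.5,0],[0,0,-8,0],[0,0,-11,0]]
  ]
}}

```text
t: 20.8
tool_pos: [0.538, -0.272, 0.2119]
orientation: [3.105, -0.473, 0.025]
force: [0.7, 1.1, 0.3]
opening: 0.0553
```

>>> {"name": "play_rows", "arguments": {
  "increments": [
    [[-1,1,-4,0],[-4,3,-5,0],[-8,5,-5,0],[-12,7,-5,0],[-15,9,-5,0]]
  ]
}}

```text
t: 21.3
tool_pos: [0.3655, -0.3131, 0.2611]
orientation: [3.104, -0.473, 0.027]
force: [0.2, -0.2, 0.5]
opening: 0.0552
```

>>> {"name": "play_rows", "arguments": {
  "increments": [
    [[0,0,0,0],[0,0,0,0]]
  ]
}}

```text
t: 21.5
tool_pos: [0.3653, -0.3137, 0.263]
orientation: [3.102, -0.475, 0.031]
force: [0.0, 0.4, 0.8]
opening: 0.0552
```

```bash
python3 - <<'E'
from h import *
for n in("top","scene"):
    p,d=read_camera(n); cv2.imwrite(f"pics/{n}8.png",p); np.save(f"{n}8.npy",d)
p=cv2.imread("pics/scene8.png")[190:310,120:330]
cv2.imwrite("pics/s8.png",cv2.resize(p,None,fx=3.8,fy=3.8,interpolation=cv2.INTER_CUBIC))
E
```

```text
(no output)
```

View pics/s8.png

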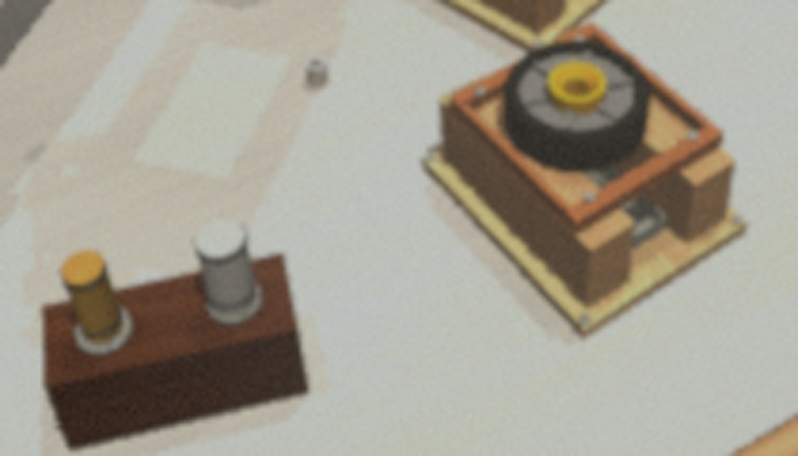

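View pics/top8.png

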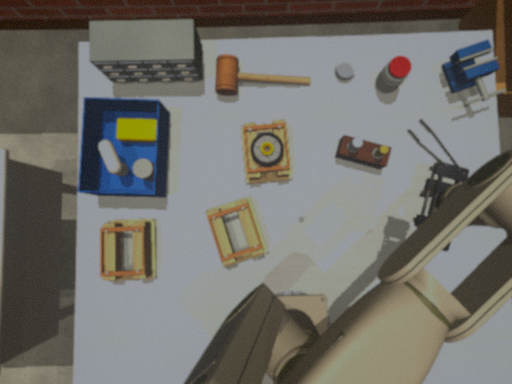

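Both drifts hang upright in the block (scene crop (92,300), (228,270)), and the wheel lies flat at (577,90) in its pocket. Now to check the bore in the top view, before against after, and the drift's seating.

```bash
python3 - <<'E'
from h import *
rows=[]
for k in(0,8):
    t=cv2.imread(f"pics/top{k}.png")[130:170,247:287]; s=cv2.imread(f"pics/scene{k}.png")[195:230,254:290]
    rows.append(np.hstack([cv2.resize(t,(290,290),interpolation=cv2.INTER_CUBIC),cv2.resize(s,(290,290),interpolation=cv2.INTER_CUBIC)]))
    D=np.load(f"top{k}.npy");P=cloud("top",D); print(k,"bore z",(P[146:153,264:271,2]*1000).round().tolist())
    print("drift top z",P[148:153,381:388,2].max(), "wheel z",np.nanmedian(P[140:160,257:260,2]),np.nanmedian(P[140:160,275:278,2]))
cv2.imwrite("pics/cmp.png",np.vstack(rows))
E
```

```text
0 bore z [[107.0, 104.0, 97.0, 97.0, 103.0, 113.0, 114.0], [103.0, 100.0, 102.0, 97.0, 100.0, 102.0, 112.0], [99.0, 98.0, 87.0, 85.0, 96.0, 102.0, 113.0], [102.0, 90.0, 13.0, 14.0, 86.0, 102.0, 114.0], [109.0, 101.0, 16.0, 14.0, 101.0, 111.0, 114.0], [113.0, 114.0, 108.0, 109.0, 114.0, 115.0, 116.0], [115.0, 113.0, 119.0, 115.0, 117.0, 117.0, 116.0]]
drift top z 0.13838760940672068 wheel z 0.10529617094013033 0.10508493101133287
8 bore z [[110.0, 106.0, 98.0, 98.0, 102.0, 109.0, 115.0], [107.0, 91.0, 86.0, 85.0, 89.0, 101.0, 112.0], [93.0, 77.0, 14.0, 12.0, 13.0, 90.0, 107.0], [76.0, 13.0, 21.0, 13.0, 14.0, 16.0, 113.0], [109.0, 17.0, 15.0, 21.0, 15.0, 110.0, 113.0], [119.0, 110.0, 105.0, 108.0, 111.0, 111.0, 116.0], [117.0, 114.0, 114.0, 114.0, 116.0, 113.0, 118.0]]
drift top z 0.13902966579007892 wheel z 0.10565411682234394 0.10503958445058403
```

View pics/cmp.png

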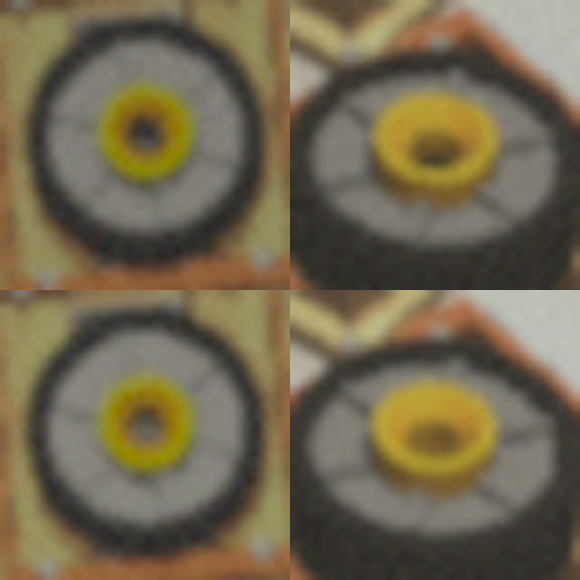

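The bore is now clear: see-through depth across its full width in the lower pair, against a narrow sleeve hole before. The depth ends at tin level, and the wheel height is unchanged. Handing in.

```bash
python3 -c "
from h import *
print(read_state()['t'],close_job())"
```

```text
the job is handed in; nothing more can be done
21.6 None
```

I pushed the worn sleeve out of the caster wheel with the thin brass drift, hung the drift back in its hole, and handed the job in at 21.6 s.

- **Pressing:** The nose touched the cone lightly on the way in, and I shifted about 0.6 mm to follow the side force. The push was steady at about 7–9 N, and resistance stopped once the nose was down near the pocket's level.
- **Bore and sleeve:** The top camera now sees through the bore's full width down to the tin's level, where before it saw only the sleeve's narrow hole. I did not see the sleeve itself, because the wheel hides that part of the tin.
- **Wheel:** It lies flat in its pocket at the same height as before.
- **Drift:** It hangs upright in its original hole, with its top at the same height as at the start (139 mm against 138 mm).
- **Other things:** The thick drift and everything else on the cart look unmoved, judged by eye. The arm hid part of the tongs in the last top view; nothing went near them.
- **Measurement disagreements:** The two cameras differed by about 3 mm in x on the hub and the drift, so I used the average and felt the rest. The tool picked up about 1° of tilt while pressing. It did no harm, as the drift went back in without side force.

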